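# Fit a model shed on its plinth and bring the glue pen to its foot

### The arm

A 6-joint arm with a two-finger parallel gripper is mounted at the origin on the work surface. World frame = base frame: x ahead of the robot, y to its left, z up, the work surface at z = 0. Lengths are in m, angles in rad, forces in N, time in s.
With the tool pointing down it reaches from about 0.35 to 0.975 m from the base axis. Payload 4.9 kg.
Tool frame: the origin (TCP) lies at the very end of the fingers, on their centre line; the grasp point (between the pads) lies robot.grasp_offset behind it (robot.grasp_offset is the distance from the TCP to the grasp point, in m); x points along the fingers, y is the direction in which the jaws open and shut, and the axes are right-handed (so a half turn about x gives the same grasp; the last joint's range is limited). The gripper opens to 85 mm and grips with 20 to 120 N. Pads are 22 mm wide; open, the fingers measure 114 mm over their backs; the gripper's body (76 mm by 85 mm) begins 54 mm behind the grasp point. The pads swing forward as they close: fully open they stand 13 mm farther back than shut.
Start: joints at [-0.119, 0.053, 1.613, -0, 1.476, -0.119], TCP at [0.625, 0, 0.231] pointing down, gripper open.
Joint ranges: [-3.01, 3.01], [-1.01, 2.22], [0.06, 2.58], [-1.02, 4.17], [0.09, 2.62], [-3.14, 3.14]. Speed limits (rad/s): [2.57, 2.57, 3.14, 3.14, 3.14, 3.14].

### API

Orientations are given as [roll, pitch, yaw] about the fixed x, y, z axes, in that order (R = Rz(yaw) Ry(pitch) Rx(roll)).
In Python, from plant import robot gives the robot as it stands.
- The arm moves only by the shell command python3 -m jog 'ROWS' [FORCE]. ROWS is JSON, a list of rows, each an object with "delta_pos": the shift along the tool's x, y, z in mm, a list of three; "turn": the turn, a rotation vector about the tool's x, y, z in degrees, a list of three; "hand": the opening, from 0 (shut) to 1 (fully open). In form: [{"delta_pos": [dx, dy, dz], "turn": [ax, ay, az], "hand": hand}, ...]. A call has 1 to 10 rows; each row is the pose to reach, as a shift and turn from the pose measured when the call began, along the tool's axes at that moment; what a row does not reach only later rows make up. A row lasts 1/8 s, in which the tool goes at most 62.5 mm and 10.7 degrees, less where a joint would pass 70% of its speed; a pose out of reach is approached as far as the arm can. A call with a gripper value outside its range is refused whole. The fingers move at their own pace and stop on an object; FORCE is the grip in N (left out, the last holds). Time passes only in rows, so rows that repeat a pose let the fingers close. It gives the time, the measured TCP pose, the force and the opening at its end, in the units of the state.
- robot.get_state(): the state, without advancing time (a new reading comes with each control period).
- robot.grab_frame(name): name is "scene" or "side" or "wrist"; returns a dict with "pixels" (384x512x3 uint8, blue, green, red), "range_z" (384x512 float32, m along the optical axis (not along the pixel's ray), 0 where there is no reading), "mtx" (3x3 intrinsics, pixels), "distortion" ([k1, k2, p1, p2, k3] as OpenCV has them; the pictures are not rectified), "rvec" (rotation vector, rad) and "tvec" (3), from world to camera coordinates, as OpenCV has them. Camera axes: x right, y down, z forward; pixel columns grow to the right and rows downward; lengths in m; the calibration is good to about 2 mm. A picture is of the moment at which its call begins.
- robot.sign_off(): hands the job in, once; it reports no verdict.
The state is a dict: "t": time; "joint_positions": joint angles; "qvel": joint speeds; "joint_torque": joint torques, N m; "eef_pos": TCP position; "tool_rot": TCP orientation; "force": force on the tool from outside, world axes, zero at the start; "moment": the same for the moment, N m; "gripper_width": opening from 0.0 (shut) to 1.0 (fully open).
Only numpy, scipy, OpenCV 4.12 (cv2) and the standard library are available. Lean on these libraries where they do the work, as an engineer would, in place of code of your own. Each camera call takes 0.05 s, during which the arm holds its last target.

### The job

At the model-building table, fit the roofless wooden shed fully down on the two pins of its grey plinth and let go of it; then draw the blue glue pen out of its charging dock, slant it to about 45 degrees, and bring its nozzle to the seam at the foot of the shed's long wall nearest the robot, ready to glue: the tip in front of the middle part of the wall, one to two centimetres out from it and one to two centimetres above the plinth, touching neither shed nor plinth. The program finishes while holding the pen there in the gripper; leave the shed seated and the other things on the table where they are.

Things in the scene. Friction and masses are not known exactly. Their poses are not given: they have to be found in the camera images.
- shed_center (a point): Centre, half-way up, of the loose model shed: open-topped plywood shell with windows, 52 (x) by 96 (y) by 50 mm high, about 80 g, walls 4 mm, upright on the table. Grip it from above across its 52 mm, outside the solid middle of the long walls (36 mm between windows). A 5 mm floor has two 11 mm through holes for the pins. z up, x within 30 degrees of world x, so it needs under a quarter turn
- hole_left (a point): Centre, at the shed's underside, of the pin hole 30 mm along the shed's +y from its middle. It goes over pin_left. Axes as the shed's
- hole_right (a point): Centre, at the shed's underside, of the pin hole 30 mm along the shed's -y from its middle. It goes over pin_right. Axes as the shed's
- plinth: Grey plywood plinth of the shed, fixed on the table, 110 (x) by 140 (y) by 12 mm thick, with two upright brass pins. Origin at the centre of its underside, on the table; z up; its -x side faces the robot (x within 20 degrees of world x). The shed sits centred on it, long walls along y, so that the wall nearest the robot stands 26 mm to the -x side of the centre
- pin_left (a point): Foot of one brass pin, at the plinth's top face, 30 mm along the plinth's +y from its centre. The pins are 8 mm in diameter, 15 mm tall, the last 5 mm tapering to 3 mm. Axes as the plinth's
- pin_right (a point): Foot of the other brass pin, 30 mm along the plinth's -y from its centre, at the plinth's top face. Axes as the plinth's
- seam (a point): Middle of the seam, on the plinth's top face, along the foot of the seated shed's outer wall face nearest the robot. Axes as the plinth's: -x points out from the wall, y along it, z up
- dock: Charging dock, fixed on the table: black foot 90 x 76 x 12 mm with a grey upright sleeve in its middle, 36 to 42 mm outside, 26 to 32 mm inside, rim 78 mm above the table. Origin at the centre of its underside
- pen_grip (a point): Point on the axis of the loose, round, blue glue pen (about 140 g), 118 mm from its nozzle tip, where it is well gripped. It stands upright in the dock, nozzle down; z runs along the pen from nozzle to back end. From the tip: brass nozzle to 26 mm, orange collar 21 mm in diameter to 60 mm, blue body 29 mm in diameter to 145 mm, tapered end to 154 mm, white glue stick to 162 mm
- pen_tip (a point): Tip of the pen's nozzle, on its axis, hidden in the sleeve at the start, 18 mm above the table (the pen's back end is then at 180 mm, its blue body rests on the sleeve's rim). The pen's lower 60 mm are loosely in the sleeve; it pulls straight up. Axes as the pen's
- roof: The shed's brown pitched roof, 68 x 108 mm, 30 mm high, lying with its eaves on the mat. A bystander, not to be disturbed; origin at the centre of its underside.
- knife: Yellow snap-off knife lying flat, about 160 mm long, 18 mm high. A bystander, not to be disturbed; origin at the centre of its underside.
- white_glue: White bottle, 44 mm wide, 105 mm tall, with orange cap and yellow label. A bystander, not to be disturbed; origin at the centre of its underside.
- jar_green: Small green paint jar with a yellow lid, 46 mm wide, 52 mm tall. A bystander, not to be disturbed; origin at the centre of its underside.
- jar_brown: Small brown paint jar with a yellow lid, 46 mm wide, 52 mm tall. A bystander, not to be disturbed; origin at the centre of its underside.
- cup: Clear plastic cup, 68 mm wide, 85 mm tall. A bystander, not to be disturbed; origin at the centre of its underside.
There are look-alikes about, which are no part of the job. Leave any turquoise look-alike of the part that bears pen_grip alone.

How it is judged:
On the way, in this order (a step that is already met when the one before it is completed fails the run):
1. the shed sits fully down on both pins of the plinth and is let go (horizontal distance between hole_left and pin_left below 0.004 m and horizontal distance between hole_right and pin_right below 0.004 m and z of hole_left in the frame of pin_left below 0.002 m and z of hole_right in the frame of pin_right below 0.002 m and contact force between the fingers and shed below 0.2 N and linear speed of shed below 0.02 m/s), for 0.3 s.
2. the pen is out of its dock, in the gripper, its tip above the sleeve's rim (height (world z) of pen_tip above 0.085 m and contact force between the fingers and pen above 1 N), for 0.1 s.
At the end, for the whole second after the job is handed in: Shed on both pins (holes within 4 mm, underside within 2 mm of the plinth), let go. Pen held still in the gripper, 30 to 60 degrees from upright, touching neither shed, plinth nor dock; its tip 2 to 35 mm out from the front wall, within 35 mm of the wall's middle, 3 to 35 mm above the plinth (horizontal distance between hole_left and pin_left below 0.004 m and horizontal distance between hole_right and pin_right below 0.004 m and z of hole_left in the frame of pin_left below 0.002 m and z of hole_right in the frame of pin_right below 0.002 m and contact force between each of the fingers, pen and shed below 0.2 N and contact force between the fingers and pen above 1 N and angle between pen_tip's own z axis and vertical between 0.52 and 1.05 rad and height (world z) of pen_grip above 0.05 m and x of pen_tip in the frame of seam between -0.035 and -0.002 m and y of pen_tip in the frame of seam between -0.035 and 0.035 m and z of pen_tip in the frame of seam between 0.003 and 0.035 m and contact force between pen and plinth below 0.2 N and contact force between pen and dock below 0.2 N and linear speed of pen below 0.03 m/s); the arm keeps its last pose, push and grip.
It fails at once if a bystander is pushed more than 25 mm or knocked over (distance of any of roof, knife, white_glue, jar_green, jar_brown, cup from where it was at the start of the episode above 0.025 m or angle between any of roof, knife, white_glue, jar_green, jar_brown, cup's own z axis and vertical above 0.5 rad).
It fails at once if the pen falls or is laid flat (angle between pen_tip's own z axis and vertical above 1.35 rad).
It fails at once if the pen is pushed into the shed with more than 5 N (contact force between pen and shed above 5 N).
It also fails if it takes over 58 s, if anything falls off the work surface, if the arm or the gripper's body presses on something with over 40 N, if the wrist force passes 120 N, or if a joint passes its speed limit or range.

## Working session

There is one attempt and no reset: what is moved stays moved. The work goes in short steps, Python scripts to look and compute and a shell command to move; the robot and the scene stay as the last step left them, time stands still between calls to the robot, and variables do not carry over. Pictures are saved under pics/ and viewed, and the job is handed in when it is done.

```bash
ls; mkdir -p pics; python3 - <<'E'
from plant import robot
import cv2,numpy as np
s=robot.get_state();print(s);print(robot.grasp_offset)
for n in ["scene","side","wrist"]:
    f=robot.grab_frame(n); cv2.imwrite(f"pics/{n}0.png",f["pixels"]); np.savez(f"pics/{n}0.npz",**f)
    R=cv2.Rodrigues(np.array(f["rvec"]))[0]; print(n,-R.T@np.array(f["tvec"]).ravel(),R[2],f["mtx"],f["distortion"])
E
```

```text
pics
{'t': 0.0, 'joint_positions': array([-1.18997321e-01,  5.33571464e-02,  1.61429378e+00, -7.49792264e-07,
        1.47602345e+00, -1.18977250e-01]), 'qvel': array([-0.00118399,  0.00199115,  0.00101526, -0.00142919, -0.00178263,
       -0.00066648]), 'joint_torque': array([ 2.70554956e-04, -3.93670499e+01, -3.70175600e+01, -1.62778279e-04,
        6.93513779e-03, -6.06393527e-06]), 'eef_pos': array([6.24370508e-01, 7.71438524e-05, 2.30062984e-01]), 'tool_rot': array([-1.68941509,  1.5687146 ,  3.02295389]), 'force': array([ 0.3781174 , -0.17621167,  0.68221773]), 'moment': array([ 0.01145501, -0.00938456,  0.03357095]), 'gripper_width': 1.005050981365228}
0.0187
scene [ 1.1634505  -0.3617387   1.12032009] [-0.48675945  0.34541627 -0.8023421 ] [[485.23697204   0.         257.99880485]
 [  0.         485.23697204 190.60714101]
 [  0.           0.           1.        ]] [-0.12606192  0.          0.          0.          0.        ]
side [ 0.34508556 -0.97552766  0.783481  ] [ 0.18970933  0.82950363 -0.5252943 ] [[424.94872759   0.         254.08154995]
 [  0.         424.94872759 189.06393572]
 [  0.           0.           1.        ]] [-0.11738564  0.          0.          0.          0.        ]
wrist [0.62452771 0.07675952 0.37269543] [-0.00221533 -0.30412028 -0.95263107] [[264.4245162    0.         259.09735415]
 [  0.         264.4245162  197.92039239]
 [  0.           0.           1.        ]] [0.00238987 0.         0.         0.         0.        ]
```

View pics/scene0.png

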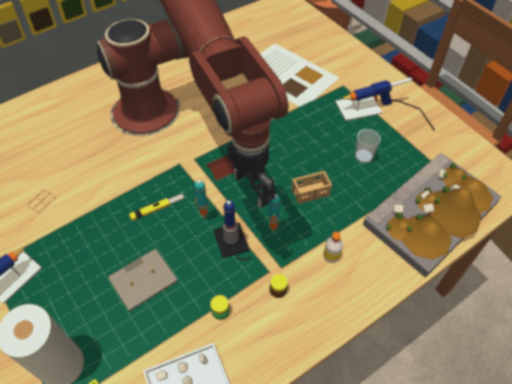

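View pics/side0.png

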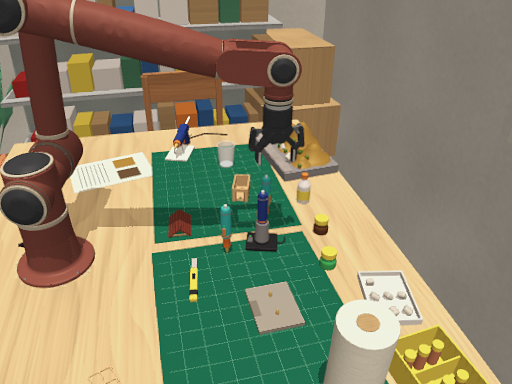

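View pics/wrist0.png

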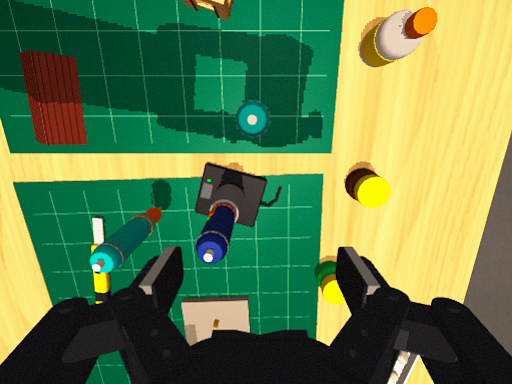

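The scene view shows the shed at (312,187), the plinth at (143,278), and the dock with the blue pen at (231,225). There are turquoise pens at (201,195) and (275,215), and two blue glue-gun-like things at (375,92) and (10,262). Next I'll write helpers and look at crops.

```bash
cat > h.py <<'E'
import numpy as np,cv2
def load(p): return dict(np.load(p))
def snap(robot,name,tag):
    f=robot.grab_frame(name); f={k:np.array(v) for k,v in f.items()}
    np.savez(f"pics/{name}{tag}.npz",**f); cv2.imwrite(f"pics/{name}{tag}.png",f["pixels"]); return f
def ray(f,uv):
    uv=np.array(uv,float).reshape(-1,1,2)
    n=cv2.undistortPoints(uv,f["mtx"],f["distortion"]).reshape(-1,2)
    R=cv2.Rodrigues(f["rvec"].astype(float))[0]; C=-R.T@f["tvec"].ravel()
    d=np.c_[n,np.ones(len(n))]@R
    return C,d
def plane(f,uv,z):
    C,d=ray(f,uv); return C+d*((z-C[2])/d[:,2])[:,None]
def tri(fs,uvs):
    A=np.zeros((3,3));b=np.zeros(3);L=[]
    for f,uv in zip(fs,uvs):
        C,d=ray(f,uv); d=d[0]/np.linalg.norm(d[0]); P=np.eye(3)-np.outer(d,d); A+=P;b+=P@C; L.append((P,C))
    x=np.linalg.solve(A,b); return x,[np.linalg.norm(P@(x-C)) for P,C in L]
def proj(f,X):
    return cv2.projectPoints(np.array(X,float).reshape(-1,1,3),f["rvec"].astype(float),f["tvec"].astype(float),f["mtx"],f["distortion"])[0].reshape(-1,2)
def depthpt(f,u,v):
    C,d=ray(f,[(u,v)]); return C+d[0]*f["range_z"][v,u]
def crop(f,x0,y0,w,h,s,out):
    c=f["pixels"][y0:y0+h,x0:x0+w]; cv2.imwrite(out,cv2.resize(c,None,fx=s,fy=s,interpolation=cv2.INTER_CUBIC))
E
python3 - <<'E'
from h import *
a=load("pics/scene0.npz");b=load("pics/side0.npz")
A=cv2.resize(a["pixels"][165:210,285:340],(440,360),interpolation=2)
B=cv2.resize(b["pixels"][165:215,215:265],(360,360),interpolation=2)
cv2.imwrite("pics/shed0.png",np.hstack([A,B]))
A=cv2.resize(a["pixels"][240:315,100:185],(408,360),interpolation=2)
B=cv2.resize(b["pixels"][275:340,235:310],(415,360),interpolation=2)
cv2.imwrite("pics/pl0.png",np.hstack([A,B])[:,:800])
A=cv2.resize(a["pixels"][170:260,185:295],(440,360),interpolation=2)
B=cv2.resize(b["pixels"][165:255,210:290],(320,360),interpolation=2)
cv2.imwrite("pics/pen0.png",np.hstack([A,B]))
E
```

```text
(no output)
```

View pics/shed0.png

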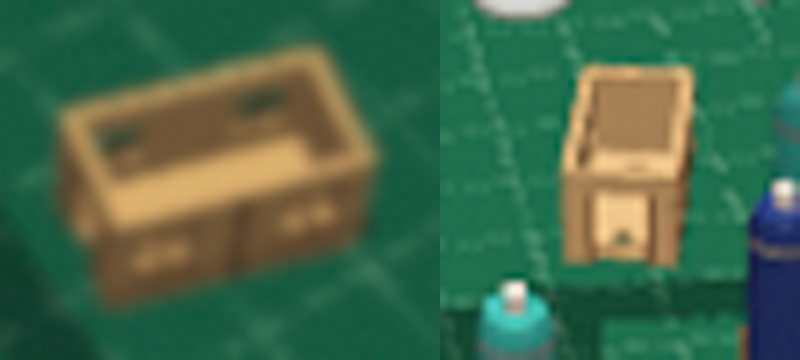

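View pics/pl0.png

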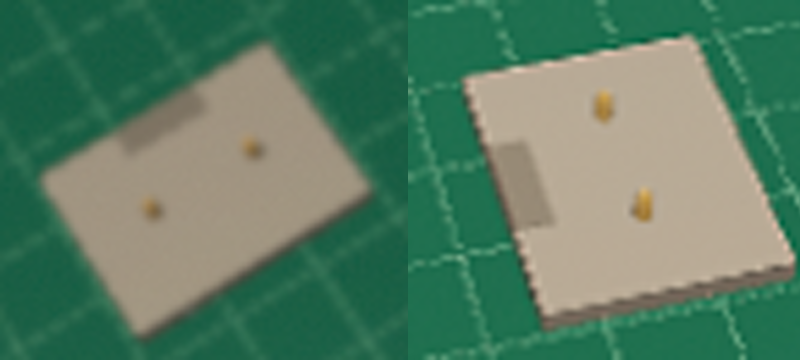

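View pics/pen0.png

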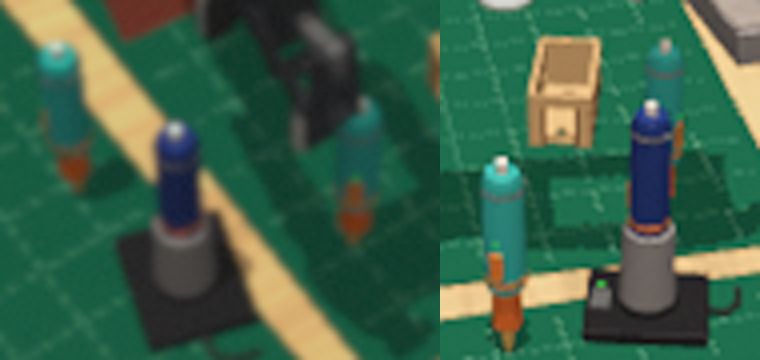

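```bash
python3 - <<'E'
from h import *
np.set_printoptions(precision=4,suppress=True)
a=load("pics/scene0.npz");b=load("pics/side0.npz")
S=lambda x,y:(285+x/8,165+y/8); D=lambda x,y:(215+(x-440)/7.2,165+y/7.2)
# scene far-left=(62,112),... match by world
print(plane(a,[S(62,112),S(325,48),S(380,155),S(108,228)],.05)); print(plane(b,[D(583,68),D(692,68),D(680,182),D(563,172)],.05))
P=lambda x,y:(100+x/4.8,240+y/4.8); Q=lambda x,y:(235+(x-408)/(415/75),275+y/(360/65))
pa=[P(40,180),P(268,42),P(372,188),P(140,338)];pb=[Q(465,78),Q(690,38),Q(795,265),Q(545,318)]
print(plane(a,pa,.012));print(plane(b,pb,.012))
print("pins",plane(a,[P(152,205),P(255,145)],.027),plane(b,[Q(603,93),Q(645,188)],.027))
E1=lambda x,y:(185+x/4,170+y/4);F=lambda x,y:(210+(x-440)/4,165+y/4)
for p,q in [((175,128),(652,104)),((57,48),(502,162)),((371,100),(666,45))]: print("pen",tri([a,b],[E1(*p),F(*q)]))
for i,j in [((62,112),(563,172))]: pass
E
```

```text
[[0.5359 0.2025 0.05  ]
 [0.5659 0.2974 0.05  ]
 [0.6139 0.2827 0.05  ]
 [0.5851 0.185  0.05  ]]
[[0.5655 0.2907 0.05  ]
 [0.6171 0.2801 0.05  ]
 [0.5899 0.1791 0.05  ]
 [0.5394 0.1984 0.05  ]]
[[ 0.5019 -0.3555  0.012 ]
 [ 0.4955 -0.2145  0.012 ]
 [ 0.6047 -0.2106  0.012 ]
 [ 0.6122 -0.3507  0.012 ]]
[[ 0.4982 -0.22    0.012 ]
 [ 0.6054 -0.2165  0.012 ]
 [ 0.6111 -0.3561  0.012 ]
 [ 0.5027 -0.3606  0.012 ]]
pins [[ 0.5568 -0.3126  0.027 ]
 [ 0.5559 -0.2515  0.027 ]] [[ 0.5531 -0.2564  0.027 ]
 [ 0.5567 -0.3143  0.027 ]]
pen (array([ 0.5834, -0.0349,  0.1803]), [np.float64(0.0018949204574807566), np.float64(0.0018949204574805578)])
pen (array([ 0.4779, -0.0555,  0.161 ]), [np.float64(0.0014720166883364272), np.float64(0.0014720166883363747)])
pen (array([0.6214, 0.0822, 0.1572]), [np.float64(0.003885130853933794), np.float64(0.0038851308539339232)])
```

```bash
cat >> h.py <<'E'
from scipy.spatial.transform import Rotation as Ro
np.set_printoptions(precision=4,suppress=True)
def cur(robot):
    s=robot.get_state(); return s["eef_pos"],Ro.from_euler("xyz",s["tool_rot"]).as_matrix(),s
def down(yaw_deg):
    """tool pointing down, jaw axis y = (cos,sin) yaw (deg) *-? """
    a=np.radians(yaw_deg); x=np.array([0,0,-1.]); y=np.array([np.cos(a),np.sin(a),0]); return np.c_[x,y,np.cross(x,y)]
def delta(robot,p,R=None):
    p0,R0,s=cur(robot); d=R0.T@(np.array(p)-p0)*1000
    t=np.zeros(3) if R is None else Ro.from_matrix(R0.T@R).as_rotvec(degrees=True)
    print("t",s["t"],"at",p0,"delta mm",d.round(1),"turn",t.round(2)); return d,t
E
python3 - <<'E'
from plant import robot
from h import *
p,R,s=cur(robot);print(R)
for y in (-17,163): delta(robot,[.576,.240,.23],down(y))
f=load("pics/wrist0.npz"); print(proj(f,[p]))
E
```

```text
[[-0.0015  1.      0.0001]
 [ 0.0002  0.0001 -1.    ]
 [-1.     -0.0015 -0.0002]]
t 0.15 at [0.6245 0.0001 0.2303] delta mm [   0.5  -48.5 -239.9] turn [17.    0.    0.09]
t 0.15 at [0.6245 0.0001 0.2303] delta mm [   0.5  -48.5 -239.9] turn [-163.     -0.13    0.  ]
[[259.7143 247.4419]]
```

```bash
python3 -m jog '[{"delta_pos":[0,-12,-60],"turn":[8,0,0],"hand":1},{"delta_pos":[0,-24,-120],"turn":[17,0,0],"hand":1},{"delta_pos":[0,-36,-180],"turn":[17,0,0],"hand":1},{"delta_pos":[0,-48.5,-240],"turn":[17,0,0],"hand":1},{"delta_pos":[0,-48.5,-240],"turn":[17,0,0],"hand":1},{"delta_pos":[0,-48.5,-240],"turn":[17,0,0],"hand":1},{"delta_pos":[0,-48.5,-240],"turn":[17,0,0],"hand":1}]' 
python3 - <<'E'
from plant import robot
from h import *
print(cur(robot)[0],cur(robot)[2]["qvel"]); f=snap(robot,"wrist",1)
crop(f,150,80,200,150,4,"pics/w1c.png")
E
```

```text
t: 1.02
eef_pos: [0.5764, 0.2387, 0.2302]
tool_rot: [-1.167, 1.569, -3.036]
force: [0.6, -0.6, -0.2]
gripper_width: 1.002
[0.5764 0.2387 0.2302] [-0.0048 -0.0012 -0.0002  0.0037 -0.001  -0.0006]
```

View pics/wrist1.png

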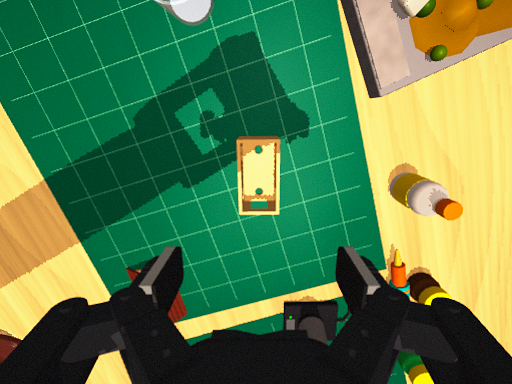

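View pics/w1c.png

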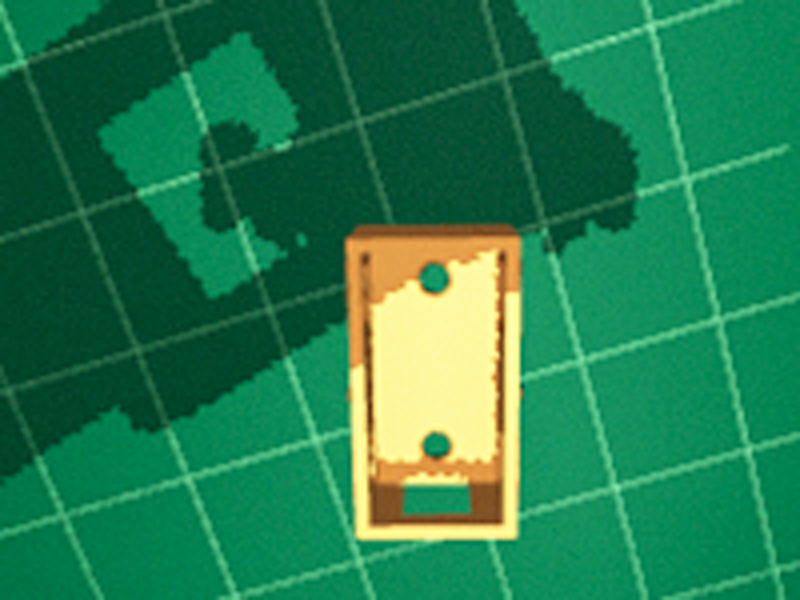

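The wrist view shows the shed at (259,175), aligned with the jaws, with its pin holes at about (258,149) and (259,191). I'll measure them by mask.

```bash
python3 - <<'E'
from plant import robot
from h import *
f=load("pics/wrist1.npz"); im=f["pixels"]; hsv=cv2.cvtColor(im,cv2.COLOR_BGR2HSV)
g=cv2.inRange(hsv,(50,60,20),(95,255,255))
c,_=cv2.findContours(g[140:206,240:278],cv2.RETR_LIST,cv2.CHAIN_APPROX_NONE)
for k in c:
    m=cv2.moments(k)
    if m["m00"]>5: print(m["m00"],240+m["m10"]/m["m00"],140+m["m01"]/m["m00"])
C=lambda x,y:(150+x/4,80+y/4)
H=plane(f,[C(434,278),C(436,445)],.005);print("holes",H,H.mean(0),np.linalg.norm(H[0]-H[1]),np.degrees(np.arctan2(*(H[0]-H[1])[:2])))
K=plane(f,[C(346,238),C(520,238),C(518,538),C(358,538)],.05);print(K,K.mean(0)); print(K[0]-K[3],K[1]-K[2])
print([depthpt(f,int(u),int(v))[2] for u,v in [C(515,360),C(430,360),C(440,534)]])
w=cv2.inRange(hsv,(8,60,60),(30,255,255))
cv2.imwrite("pics/m.png",w)
E
```

```text
61.0 258.75409836065575 203.04371584699453
19.5 258.52991452991455 190.83760683760684
29.5 258.11299435028246 149.1129943502825
holes [[0.5839 0.2669 0.005 ]
 [0.5669 0.2094 0.005 ]] [0.5754 0.2381 0.005 ] 0.05997808116640028 16.524638961167003
[[0.5642 0.2915 0.05  ]
 [0.6139 0.2762 0.05  ]
 [0.5871 0.1838 0.05  ]
 [0.5371 0.1992 0.05  ]] [0.5756 0.2377 0.05  ]
[0.0271 0.0923 0.    ] [0.0268 0.0924 0.    ]
[np.float64(0.04968497499122154), np.float64(0.00381168476117294), np.float64(0.04992811668012276)]
```

```bash
python3 - <<'E'
from plant import robot
from h import *
a=load("pics/scene0.npz");w=load("pics/wrist1.npz");b=load("pics/side0.npz")
S=lambda x,y:(285+x/8,165+y/8);C=lambda x,y:(150+x/4,80+y/4);D=lambda x,y:(215+(x-440)/7.2,165+y/7.2)
for s,c,d in [((62,112),(358,538),(563,172)),((325,48),(346,238),(583,68)),((380,155),(520,238),(692,68)),((108,228),(518,538),(680,182))]: print(tri([w,b],[C(*c),D(*d)]),tri([a,w],[S(*s),C(*c)]))
delta(robot,[.5755,.238,.014],down(-16.5))
E
```

```text
(array([0.5383, 0.199 , 0.0499]), [np.float64(0.001207394423963927), np.float64(0.001207394423963636)]) (array([0.5379, 0.2005, 0.0536]), [np.float64(0.00013046941765108272), np.float64(0.0001304694176510624)])
(array([0.5649, 0.2913, 0.0498]), [np.float64(0.0007424919146273175), np.float64(0.0007424919146271667)]) (array([0.5667, 0.2931, 0.0551]), [np.float64(0.0023376551425338065), np.float64(0.0023376551425336833)])
(array([0.615 , 0.2762, 0.0523]), [np.float64(0.001220341115674316), np.float64(0.0012203411156742315)]) (array([0.6152, 0.278 , 0.0557]), [np.float64(0.0020030743496005964), np.float64(0.002003074349600611)])
(array([0.5888, 0.1826, 0.0479]), [np.float64(0.001823474779007051), np.float64(0.0018234747790069337)]) (array([0.5867, 0.1842, 0.0519]), [np.float64(0.0005877544174069498), np.float64(0.0005877544174070533)])
t 1.075 at [0.5765 0.2386 0.2303] delta mm [216.3  -0.4   0.8] turn [-0.62  0.03  0.1 ]
```

Rim height triangulates to about 50 mm, as expected. I'll descend.

```bash
python3 -m jog '[{"delta_pos":[60,-0.4,0.8],"turn":[-0.6,0,0],"hand":1},{"delta_pos":[120,-0.4,0.8],"turn":[-0.6,0,0],"hand":1},{"delta_pos":[165,-0.4,0.8],"turn":[-0.6,0,0],"hand":1},{"delta_pos":[195,-0.4,0.8],"turn":[-0.6,0,0],"hand":1},{"delta_pos":[216,-0.4,0.8],"turn":[-0.6,0,0],"hand":1},{"delta_pos":[216,-0.4,0.8],"turn":[-0.6,0,0],"hand":1},{"delta_pos":[216,-0.4,0.8],"turn":[-0.6,0,0],"hand":1}]' 30
python3 - <<'E'
from plant import robot
from h import *
print(cur(robot)[2]["force"]); snap(robot,"wrist",2)
E
```

```text
t: 1.95
eef_pos: [0.5768, 0.238, 0.016]
tool_rot: [2.5, 1.57, 0.64]
force: [0.8, 1.1, 0.2]
gripper_width: 1.0
[0.8434 1.1122 0.235 ]
```

View pics/wrist2.png

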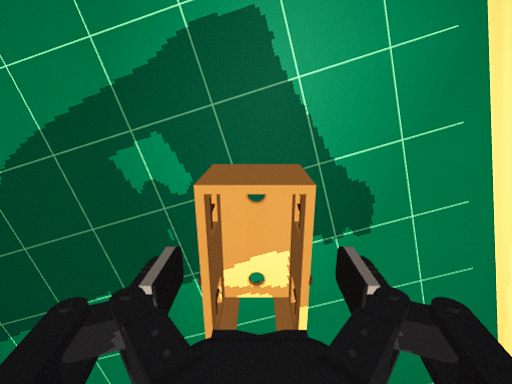

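The shed sits between the fingers. I'll close with 30 N and then lift.

```bash
python3 -m jog '[{"delta_pos":[0,0,0],"turn":[0,0,0],"hand":0.45},{"delta_pos":[0,0,0],"turn":[0,0,0],"hand":0.45},{"delta_pos":[0,0,0],"turn":[0,0,0],"hand":0.45},{"delta_pos":[0,0,0],"turn":[0,0,0],"hand":0.45},{"delta_pos":[0,0,0],"turn":[0,0,0],"hand":0.45},{"delta_pos":[0,0,0],"turn":[0,0,0],"hand":0.45}]' 30
python3 -m jog '[{"delta_pos":[-30,0,0],"turn":[0,0,0],"hand":0.45},{"delta_pos":[-90,0,0],"turn":[0,0,0],"hand":0.45},{"delta_pos":[-150,0,0],"turn":[0,0,0],"hand":0.45},{"delta_pos":[-210,0,0],"turn":[0,0,0],"hand":0.45},{"delta_pos":[-240,0,0],"turn":[0,0,0],"hand":0.45},{"delta_pos":[-240,0,0],"turn":[0,0,0],"hand":0.45},{"delta_pos":[-240,0,0],"turn":[0,0,0],"hand":0.45}]' 30
python3 - <<'E'
from plant import robot
from h import *
print(cur(robot)[2]["force"]); snap(robot,"wrist",3)
E
```

```text
t: 2.75
eef_pos: [0.578, 0.2386, 0.0179]
tool_rot: [2.264, 1.567, 0.405]
force: [-0.8, 0.9, 6.7]
gripper_width: 0.6
t: 3.62
eef_pos: [0.5761, 0.2379, 0.2551]
tool_rot: [-2.512, 1.57, 1.911]
force: [-0.6, -0.3, -1.1]
gripper_width: 0.606
[-0.6291 -0.2863 -1.1056]
```

View pics/wrist3.png

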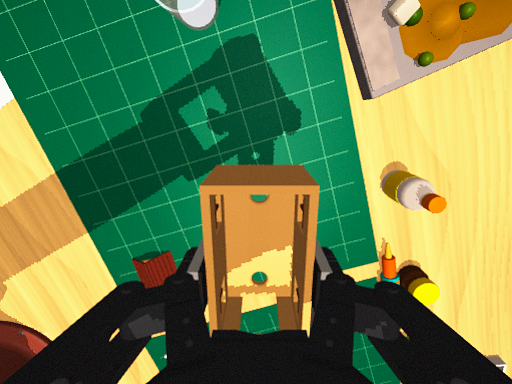

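The shed is held, aligned with the jaws. Before travelling I'll check where the tall paper roll stands.

```bash
python3 - <<'E'
from plant import robot
from h import *
a=load("pics/scene0.npz");b=load("pics/side0.npz")
print("roll",tri([a,b],[(25,328),(369,322)]))
f=load("pics/wrist3.npz"); p,R,s=cur(robot)
# shed rim corners & hole in tool frame
for uv,dz in [((202,187),.032),((318,187),.032),((259.5,277),-.013),((226,283),-.013)]:
    X=plane(f,[uv],p[2]+dz)[0]; print(uv,(R.T@(X-p)*1000).round(1), depthpt(f,int(uv[0]),int(uv[1])+1)[2]-p[2])
delta(robot,[.5545,-.345,.255],down(2))
E
```

```text
roll (array([ 0.6414, -0.5474,  0.2263]), [np.float64(0.004117936588480884), np.float64(0.004117936588481028)])
(202, 187) [-32.  -24.6 -46.3] 0.0322971055327983
(318, 187) [-32.1  26.  -46.3] 0.03258353934322361
(259.5, 277) [13.   0.5 29.9] -0.25433329213769473
(226, 283) [ 13.  -22.6  34.7] -0.005161115785350695
t 3.675 at [0.5759 0.2379 0.2544] delta mm [ -0.6 145.4 564.9] turn [-18.53   0.01   0.08]
```

```bash
python3 -m jog '[{"delta_pos":[0,13,50],"turn":[-2,0,0],"hand":0.45},{"delta_pos":[0,28,110],"turn":[-5,0,0],"hand":0.45},{"delta_pos":[0,44,170],"turn":[-8,0,0],"hand":0.45},{"delta_pos":[0,59,230],"turn":[-10,0,0],"hand":0.45},{"delta_pos":[0,75,290],"turn":[-12,0,0],"hand":0.45},{"delta_pos":[0,90,350],"turn":[-14,0,0],"hand":0.45},{"delta_pos":[0,106,410],"turn":[-16,0,0],"hand":0.45},{"delta_pos":[0,121,470],"turn":[-18,0,0],"hand":0.45},{"delta_pos":[0,136,530],"turn":[-18.5,0,0],"hand":0.45},{"delta_pos":[0,145.4,565],"turn":[-18.5,0,0],"hand":0.45}]' 30
python3 -m jog '[{"delta_pos":[0,0,0],"turn":[0,0,0],"hand":0.45},{"delta_pos":[0,0,0],"turn":[0,0,0],"hand":0.45}]'
python3 - <<'E'
from plant import robot
from h import *
p,R,s=cur(robot);print(p,s["force"]); f=snap(robot,"wrist",4); delta(robot,[.5545,-.345,.255],down(2))
crop(f,160,40,200,150,4,"pics/w4c.png")
E
```

```text
t: 4.92
eef_pos: [0.5528, -0.3474, 0.2507]
tool_rot: [-2.106, 1.564, 2.638]
force: [0.4, -0.0, -0.5]
gripper_width: 0.604
t: 5.18
eef_pos: [0.552, -0.3465, 0.2477]
tool_rot: [-2.213, 1.56, 2.531]
force: [-0.2, -0.3, -0.7]
gripper_width: 0.6
[ 0.552  -0.3465  0.2477] [-0.159  -0.2854 -0.727 ]
t 5.225 at [ 0.5524 -0.3461  0.2486] delta mm [-6.4  2.1 -1. ] turn [-0.12 -0.33  0.45]
```

View pics/wrist4.png

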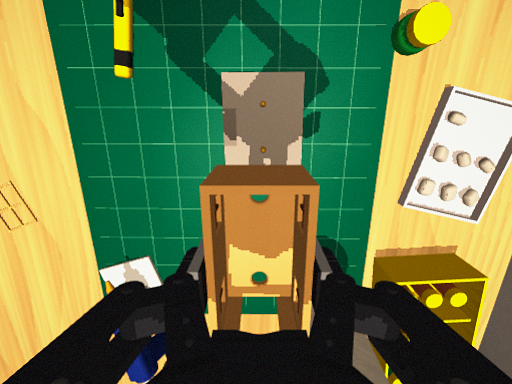

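View pics/w4c.png

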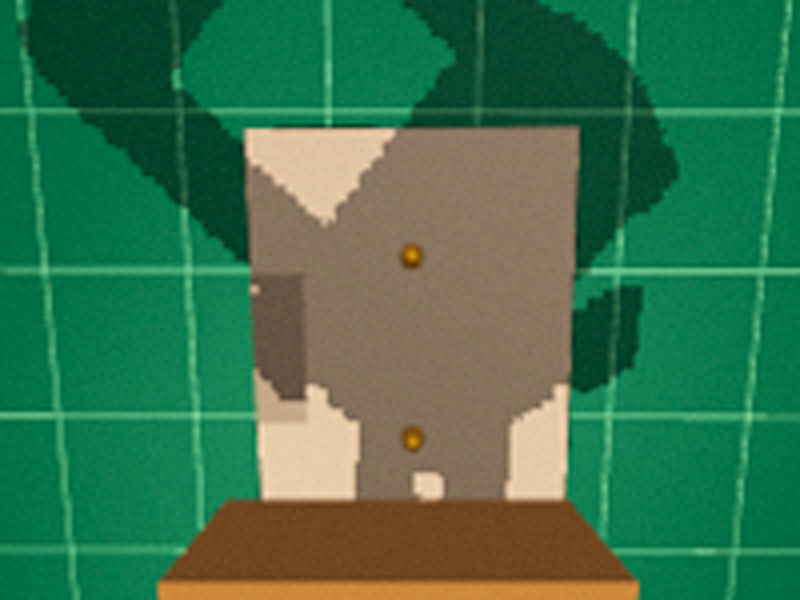

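```bash
python3 - <<'E'
from plant import robot
from h import *
f=load("pics/wrist4.npz");a=load("pics/scene0.npz");b=load("pics/side0.npz")
C=lambda x,y:(160+x/4,40+y/4)
P=plane(f,[C(412,255),C(413,438)],.020);print(P,P.mean(0),np.linalg.norm(P[0]-P[1]))
K=plane(f,[C(246,129),C(580,127)],.012);d=K[1]-K[0];print(K,np.linalg.norm(d),np.degrees(np.arctan2(d[1],d[0])), "center from corners", K.mean(0)-.07*np.array([-d[1],d[0],0])/np.linalg.norm(d))
d=P[0]-P[1];print("yaw pins",np.degrees(np.arctan2(-d[0],d[1])))
S=lambda x,y:(100+x/4.8,240+y/4.8); Q=lambda x,y:(235+(x-408)/(415/75),275+y/(360/65))
for c,q,s in [((246,129),(465,78),(268,42)),((580,127),(690,38),(372,188))]: print(tri([f,b],[C(*c),Q(*q)]),tri([f,a],[C(*c),S(*s)]))
print(depthpt(f,*map(int,C(420,340))),depthpt(f,*map(int,C(330,160))))
E
```

```text
[[ 0.552  -0.256   0.02  ]
 [ 0.5545 -0.3158  0.02  ]] [ 0.5532 -0.2859  0.02  ] 0.059887777214470896
[[ 0.4964 -0.2185  0.012 ]
 [ 0.6054 -0.2147  0.012 ]] 0.10898809691578744 1.9923144909237 center from corners [ 0.5533 -0.2866  0.012 ]
yaw pins 2.3401357279617105
(array([ 0.4974, -0.2189,  0.0115]), [np.float64(0.0010701171677536358), np.float64(0.0010701171677535602)]) (array([ 0.4966, -0.2167,  0.0135]), [np.float64(0.001990417621062081), np.float64(0.001990417621062125)])
(array([ 0.6059, -0.2145,  0.0099]), [np.float64(0.0002394628704062631), np.float64(0.00023946287040627434)]) (array([ 0.6053, -0.2128,  0.0127]), [np.float64(0.0020607927542338825), np.float64(0.002060792754234)])
[ 0.5558 -0.2832  0.0121] [ 0.5233 -0.2269  0.0109]
```

```bash
python3 - <<'E'
from plant import robot
from h import *
delta(robot,[.5527,-.2857,.065],down(2.1))
E
```

```text
t 5.225 at [ 0.5524 -0.3461  0.2486] delta mm [183.9   3.7 -59.3] turn [-0.22 -0.33  0.45]
```

```bash
python3 -m jog '[{"delta_pos":[20,2,-30],"turn":[-0.2,-0.3,0.4],"hand":0.45},{"delta_pos":[60,3.7,-59.3],"turn":[-0.2,-0.3,0.4],"hand":0.45},{"delta_pos":[110,3.7,-59.3],"turn":[-0.2,-0.3,0.4],"hand":0.45},{"delta_pos":[155,3.7,-59.3],"turn":[-0.2,-0.3,0.4],"hand":0.45},{"delta_pos":[184,3.7,-59.3],"turn":[-0.2,-0.3,0.4],"hand":0.45},{"delta_pos":[184,3.7,-59.3],"turn":[-0.2,-0.3,0.4],"hand":0.45},{"delta_pos":[184,3.7,-59.3],"turn":[-0.2,-0.3,0.4],"hand":0.45},{"delta_pos":[184,3.7,-59.3],"turn":[-0.2,-0.3,0.4],"hand":0.45}]'
python3 - <<'E'
from plant import robot
from h import *
delta(robot,[.5527,-.2857,.065],down(2.1))
w=snap(robot,"wrist",5);b=snap(robot,"side",5);a=snap(robot,"scene",5)
A=cv2.resize(a["pixels"][210:320,90:210],(390,357),interpolation=2)
B=cv2.resize(b["pixels"][225:335,215:335],(390,357),interpolation=2)
cv2.imwrite("pics/c5.png",np.hstack([A,B]))
crop(w,180,150,160,190,3,"pics/w5c.png")
E
```

```text
t: 6.22
eef_pos: [0.5541, -0.2862, 0.0674]
tool_rot: [0.936, 1.568, -0.598]
force: [0.5, 0.3, -0.2]
gripper_width: 0.607
t 6.225 at [ 0.5541 -0.2862  0.0674] delta mm [ 2.4 -1.4 -0.6] turn [ 0.    0.1  -0.14]
```

View pics/c5.png

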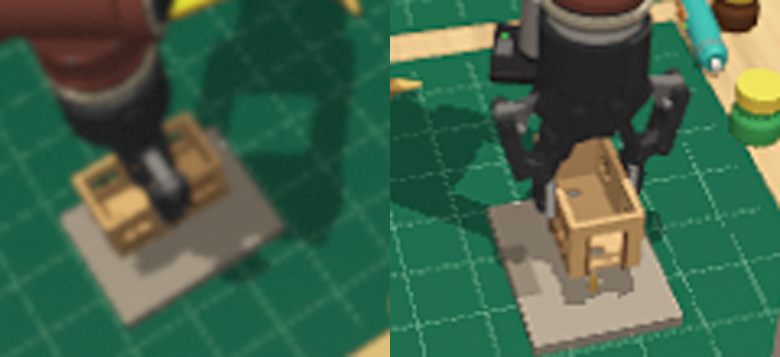

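View pics/w5c.png

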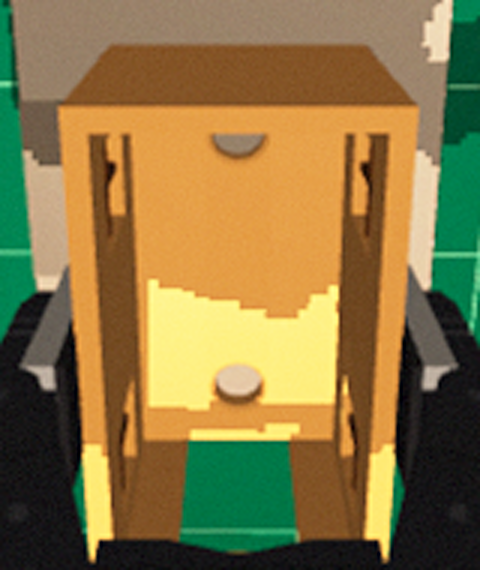

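A turquoise pen seems to be out of place at the upper right of the side crop. I'll look at the full views.

View pics/side5.png

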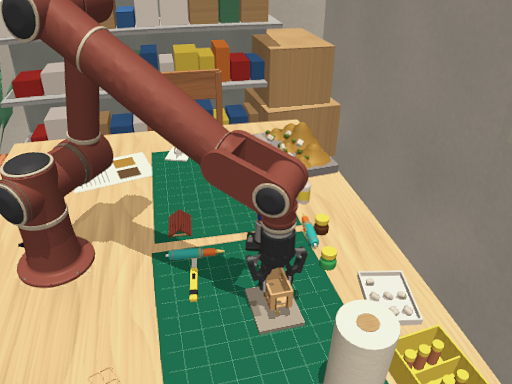

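View pics/scene5.png

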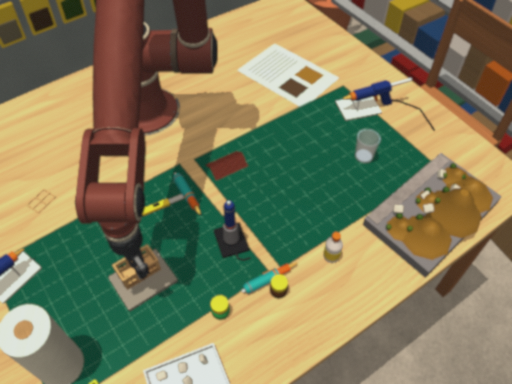

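Both turquoise look-alikes have tipped over: one lies at (265,278) in the scene view, the other at (187,193). They stood balanced on their nozzles. The wrist picture at t=1 s already shows one lying near the jars at (397,270), and my fingers passed 50 mm above it, so I'll leave them alone. The shed hovers centred over the pins. I'll correct by about 1 mm and lower it slowly.

```bash
python3 -m jog '[{"delta_pos":[5,-1.2,-0.6],"turn":[0,0,0],"hand":0.45},{"delta_pos":[10,-1.2,-0.6],"turn":[0,0,0],"hand":0.45},{"delta_pos":[15,-1.2,-0.6],"turn":[0,0,0],"hand":0.45},{"delta_pos":[18,-1.2,-0.6],"turn":[0,0,0],"hand":0.45},{"delta_pos":[18,-1.2,-0.6],"turn":[0,0,0],"hand":0.45}]'
python3 - <<'E'
from plant import robot
from h import *
delta(robot,[.5527,-.2857,.030],down(2.1))
w=snap(robot,"wrist",6);b=snap(robot,"side",6)
B=cv2.resize(b["pixels"][255:325,235:310],(386,360),interpolation=2)
A=cv2.resize(w["pixels"][180:300,190:330],(420,360),interpolation=2)
cv2.imwrite("pics/c6.png",np.hstack([A,B])[:,:800])
E
```

```text
t: 7.0
eef_pos: [0.552, -0.2854, 0.0478]
tool_rot: [0.846, 1.57, -0.689]
force: [0.2, 0.4, -0.4]
gripper_width: 0.604
t 7.0 at [ 0.552  -0.2854  0.0478] delta mm [17.8  0.7  0.3] turn [-0.03  0.02 -0.02]
```

View pics/c6.png

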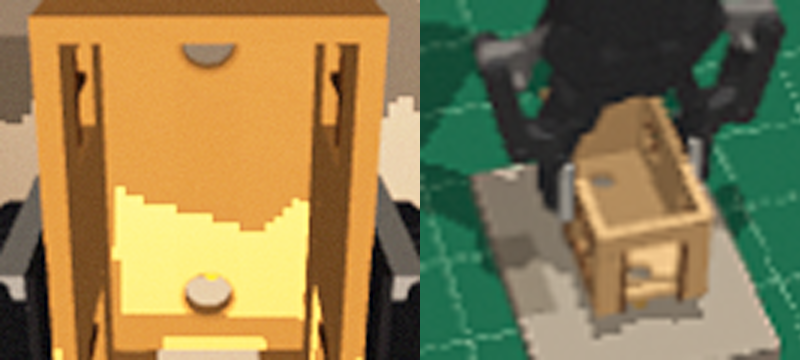

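```bash
python3 - <<'E'
from h import *
f=load("pics/wrist6.npz")
H=plane(f,[(259.3,277.2)],.0478-.013)[0]
print(H, proj(f,[H+[0,0,-.008],H+[0,0,-.010],H+[0.002,0,-.008],H+[0,0.002,-.008]]))
crop(f,240,262,40,30,15,"pics/c6b.png")
E
```

```text
[ 0.5528 -0.3152  0.0348] [[259.2889 270.5635]
 [259.2863 268.9875]
 [262.0972 270.6485]
 [259.3882 268.1146]]
```

View pics/c6b.png

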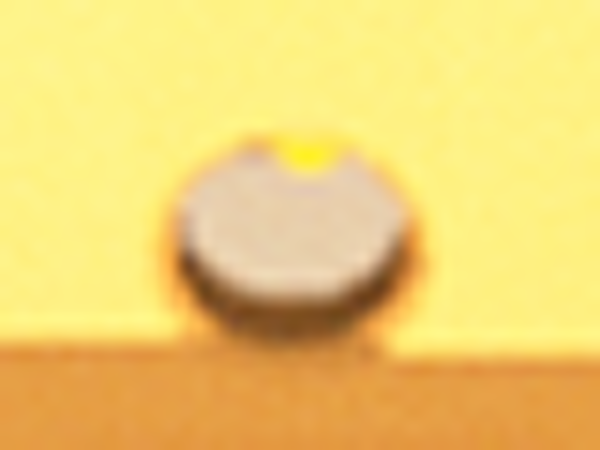

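The pin tip shows at (260.5,~271) against an expected (260,271), so alignment is within about 0.5 mm. Lowering now.

```bash
python3 -m jog '[{"delta_pos":[4,0.3,0],"turn":[0,0,0],"hand":0.45},{"delta_pos":[8,0.3,0],"turn":[0,0,0],"hand":0.45},{"delta_pos":[12,0.3,0],"turn":[0,0,0],"hand":0.45},{"delta_pos":[15,0.3,0],"turn":[0,0,0],"hand":0.45},{"delta_pos":[17.5,0.3,0],"turn":[0,0,0],"hand":0.45},{"delta_pos":[18,0.3,0],"turn":[0,0,0],"hand":0.45},{"delta_pos":[18,0.3,0],"turn":[0,0,0],"hand":0.45}]'
python3 - <<'E'
from plant import robot
from h import *
delta(robot,[.5527,-.2857,.030],down(2.1));print(cur(robot)[2]["force"])
w=snap(robot,"wrist",7);b=snap(robot,"side",7)
B=cv2.resize(b["pixels"][255:325,235:310],(386,360),interpolation=2)
A=cv2.resize(w["pixels"][180:300,190:330],(420,360),interpolation=2)
cv2.imwrite("pics/c7.png",np.hstack([A,B])[:,:800])
E
```

```text
t: 7.98
eef_pos: [0.5527, -0.2857, 0.0305]
tool_rot: [0.91, 1.569, -0.624]
force: [0.5, 0.2, -1.5]
gripper_width: 0.603
t 7.975 at [ 0.5527 -0.2857  0.0305] delta mm [ 0.5 -0.   0. ] turn [-0.02  0.06 -0.07]
[ 0.5262  0.2068 -1.4643]
```

View pics/c7.png

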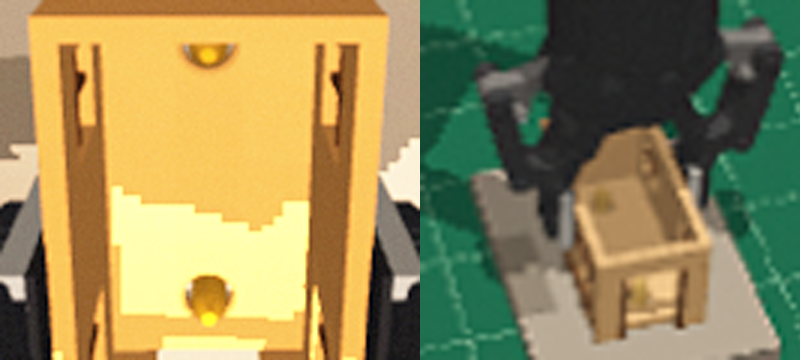

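Both pins stand up through the holes. I'll push a few mm further until there is contact force.

```bash
python3 -m jog '[{"delta_pos":[1,0,0],"turn":[0,0,0],"hand":0.45},{"delta_pos":[2,0,0],"turn":[0,0,0],"hand":0.45},{"delta_pos":[2,0,0],"turn":[0,0,0],"hand":0.45}]'
```

```text
t: 8.45
eef_pos: [0.553, -0.286, 0.03]
tool_rot: [0.87, 1.569, -0.664]
force: [-3.9, 0.5, 5.6]
gripper_width: 0.605
```

Contact at about 6 N, so it is seated. I'll open to release.

```bash
python3 -m jog '[{"delta_pos":[0,0,0],"turn":[0,0,0],"hand":0.8},{"delta_pos":[0,0,0],"turn":[0,0,0],"hand":0.9},{"delta_pos":[0,0,0],"turn":[0,0,0],"hand":1},{"delta_pos":[0,0,0],"turn":[0,0,0],"hand":1},{"delta_pos":[0,0,0],"turn":[0,0,0],"hand":1},{"delta_pos":[0,0,0],"turn":[0,0,0],"hand":1}]'
python3 - <<'E'
from plant import robot
from h import *
w=snap(robot,"wrist",8);b=snap(robot,"side",8);print(cur(robot)[0])
B=cv2.resize(b["pixels"][255:325,235:310],(386,360),interpolation=2)
A=cv2.resize(w["pixels"][180:300,190:330],(420,360),interpolation=2)
cv2.imwrite("pics/c8.png",np.hstack([A,B])[:,:800])
E
```

```text
t: 9.2
eef_pos: [0.553, -0.286, 0.0299]
tool_rot: [0.861, 1.569, -0.673]
force: [-0.5, -0.0, -0.1]
gripper_width: 0.998
[ 0.553  -0.286   0.0299]
```

View pics/c8.png

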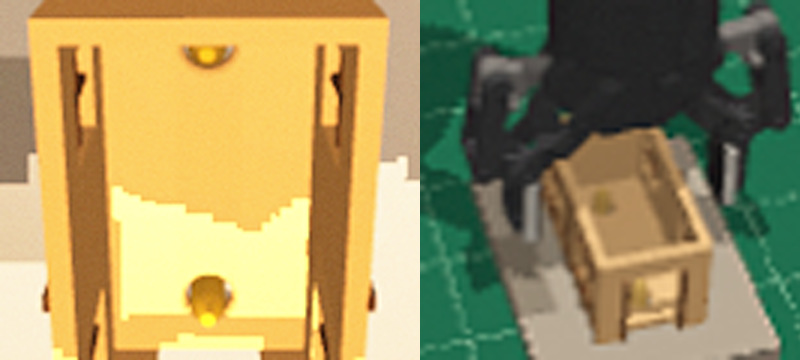

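Released; the shed stayed down. I'll lift clear and check.

```bash
python3 -m jog '[{"delta_pos":[-20,0,0],"turn":[0,0,0],"hand":1},{"delta_pos":[-70,0,0],"turn":[0,0,0],"hand":1},{"delta_pos":[-130,0,0],"turn":[0,0,0],"hand":1},{"delta_pos":[-190,0,0],"turn":[0,0,0],"hand":1},{"delta_pos":[-220,0,0],"turn":[0,0,0],"hand":1},{"delta_pos":[-220,0,0],"turn":[0,0,0],"hand":1}]'
python3 - <<'E'
from plant import robot
from h import *
w=snap(robot,"wrist",9);b=snap(robot,"side",9);print(cur(robot)[0],cur(robot)[2]["joint_positions"])
def T(th): 
    t=np.radians(th); x=np.array([-np.sin(t),0,-np.cos(t)]);y=np.array([0,1.,0]);return np.c_[x,y,np.cross(x,y)]
delta(robot,[.66,-.035,.26],T(35))
B=cv2.resize(b["pixels"][255:325,235:310],(386,360),interpolation=2)
A=cv2.resize(w["pixels"][100:260,180:340],(360,360),interpolation=2)
cv2.imwrite("pics/c9.png",np.hstack([A,B])[:,:800])
E
```

```text
t: 10.05
eef_pos: [0.5543, -0.2868, 0.2559]
tool_rot: [0.925, 1.56, -0.609]
force: [-1.2, 0.6, -0.5]
gripper_width: 1.0
[ 0.5524 -0.2856  0.25  ] [-0.5966  0.0337  1.6014 -0.0001  1.5045 -0.633 ]
t 10.15 at [ 0.5524 -0.2856  0.25  ] delta mm [ -10.2  116.6 -246.5] turn [-84.94  27.9  -26.8 ]
```

View pics/c9.png

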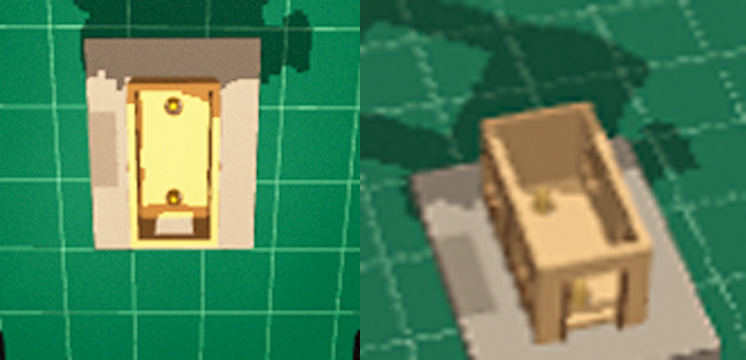

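View pics/wrist9.png

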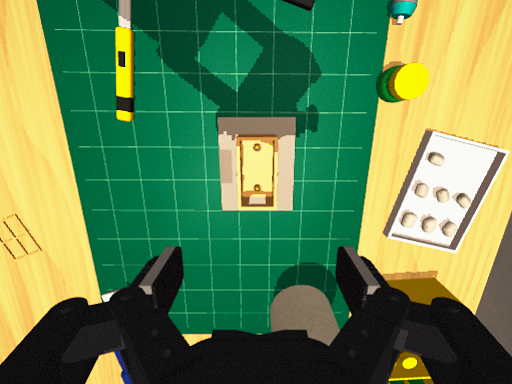

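The wrist view shows the shed seated at (257,172) with both pins through its holes. Next I'll turn and move to the pre-grasp pose for the pen, tilting the tool 35° inward. The lean can then be made with the tool nearly straight down.

```bash
python3 -m jog '[{"delta_pos":[-2,12,-25],"turn":[-8.5,2.8,-2.7],"hand":1},{"delta_pos":[-4,24,-50],"turn":[-17,5.6,-5.4],"hand":1},{"delta_pos":[-6,36,-75],"turn":[-25.5,8.4,-8],"hand":1},{"delta_pos":[-8,48,-100],"turn":[-34,11.2,-10.7],"hand":1},{"delta_pos":[-10,60,-125],"turn":[-42.5,14,-13.4],"hand":1},{"delta_pos":[-10,72,-150],"turn":[-51,16.8,-16.1],"hand":1},{"delta_pos":[-10,84,-175],"turn":[-59.5,19.6,-18.8],"hand":1},{"delta_pos":[-10,96,-200],"turn":[-68,22.4,-21.4],"hand":1},{"delta_pos":[-10,108,-225],"turn":[-76.5,25.2,-24.1],"hand":1},{"delta_pos":[-10,116.6,-246.5],"turn":[-85,28,-26.8],"hand":1}]'
python3 -m jog '[{"delta_pos":[0,0,0],"turn":[0,0,0],"hand":1},{"delta_pos":[0,0,0],"turn":[0,0,0],"hand":1}]'
cat >> h.py <<'E'
def T(th,az=0):
    t=np.radians(th); x=np.array([-np.sin(t),0,-np.cos(t)]);y=np.array([0,1.,0]); M=np.c_[x,y,np.cross(x,y)]
    return Ro.from_euler("z",az,degrees=True).as_matrix()@M
E
python3 - <<'E'
from plant import robot
from h import *
delta(robot,[.66,-.035,.26],T(35));print(cur(robot)[2]["joint_positions"])
w=snap(robot,"wrist",10);snap(robot,"side",10);snap(robot,"scene",10)
E
```

```text
t: 11.4
eef_pos: [0.6593, -0.034, 0.2567]
tool_rot: [3.135, 0.952, -3.141]
force: [0.2, -1.6, 0.2]
gripper_width: 1.002
t: 11.65
eef_pos: [0.6585, -0.0342, 0.2544]
tool_rot: [3.136, 0.948, 3.141]
force: [0.6, -0.6, 1.2]
gripper_width: 0.997
t 11.65 at [ 0.6585 -0.0342  0.2544] delta mm [-5.4 -0.8 -2. ] turn [ 0.33 -0.66 -0.01]
[-0.1321  0.5265  1.0928 -0.091   2.1387 -1.7331]
```

View pics/wrist10.png

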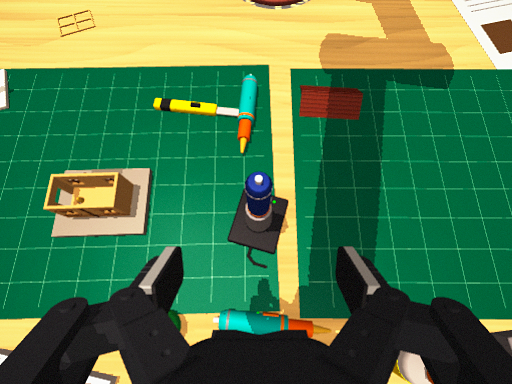

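View pics/side10.png

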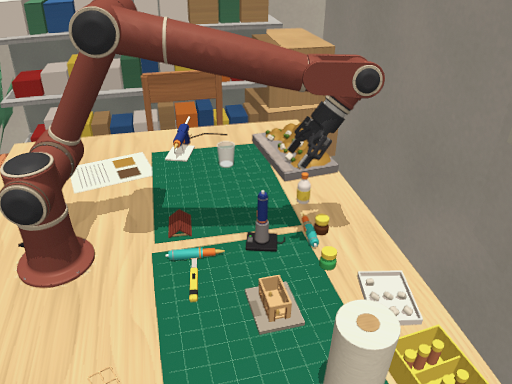

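View pics/scene10.png

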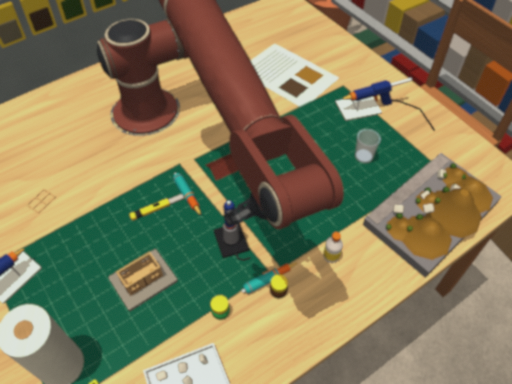

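Candidates in the wrist view are the dark blue pen standing in the dock at (259,205), the turquoise pen lying at (247,110), and the turquoise pen at (265,322). Only the blue one is in the dock's sleeve with a dark blue body, so it is the one meant. I'll confirm that in a crop.

```bash
python3 - <<'E'
from h import *
w=load("pics/wrist10.npz");b=load("pics/side10.npz");a=load("pics/scene10.npz")
A=cv2.resize(w["pixels"][160:255,220:300],(320,380),interpolation=2)
B=cv2.resize(b["pixels"][185:255,235:290],(298,380),interpolation=2)
cv2.imwrite("pics/c10.png",np.hstack([A,B]))
E
```

```text
(no output)
```

View pics/c10.png

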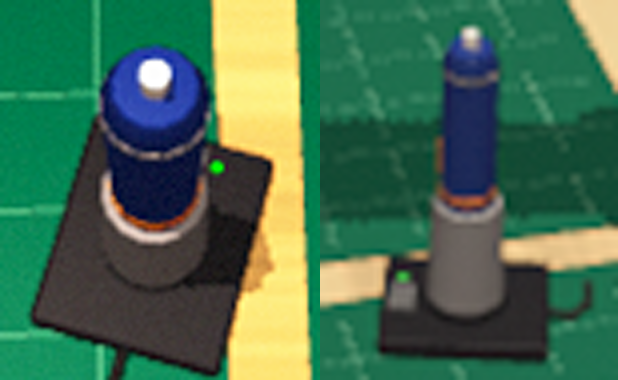

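```bash
python3 - <<'E'
from plant import robot
from h import *
w=load("pics/wrist10.npz");b=load("pics/side10.npz")
top,r=tri([w,b],[(258.75,177),(262.6,190.6)]);print("top",top,r, plane(w,[(258.75,177)],.18))
# sleeve rim ring centre: wrist ellipse ~ x 102..208,y bottom 240; axis at rim
print("collar/rim", tri([w,b],[(220+154/4,160+203/4),(235+147/5.43,185+202/5.43)]))
g=np.array([top[0],top[1],.136]); R=T(35); tcp=g+.0187*R[:,0]
print("tcp",tcp); delta(robot,tcp-.11*R[:,0],R); delta(robot,tcp,R)
E
```

```text
top [ 0.5824 -0.0362  0.1815] [np.float64(0.001085833499915963), np.float64(0.0010858334999160513)] [[ 0.5807 -0.0357  0.18  ]]
collar/rim (array([ 0.585 , -0.0355,  0.075 ]), [np.float64(0.0007751544100895654), np.float64(0.0007751544100894303)])
tcp [ 0.5717 -0.0362  0.1207]
t 11.8 at [ 0.6589 -0.0351  0.2567] delta mm [51.4 -1.2  7. ] turn [ 0.28 -0.46 -0.04]
t 11.8 at [ 0.6589 -0.0351  0.2567] delta mm [161.4  -1.2   7.9] turn [ 0.28 -0.46 -0.04]
```

Pen top measures (0.582,-0.036,0.1815), consistent with upright at 0.18. I'll approach along the tool axis.

```bash
python3 -m jog '[{"delta_pos":[30,-1.2,7.9],"turn":[0.3,-0.5,0],"hand":1},{"delta_pos":[70,-1.2,7.9],"turn":[0.3,-0.5,0],"hand":1},{"delta_pos":[105,-1.2,7.9],"turn":[0.3,-0.5,0],"hand":1},{"delta_pos":[135,-1.2,7.9],"turn":[0.3,-0.5,0],"hand":1},{"delta_pos":[155,-1.2,7.9],"turn":[0.3,-0.5,0],"hand":1},{"delta_pos":[161.5,-1.2,7.9],"turn":[0.3,-0.5,0],"hand":1},{"delta_pos":[161.5,-1.2,7.9],"turn":[0.3,-0.5,0],"hand":1},{"delta_pos":[161.5,-1.2,7.9],"turn":[0.3,-0.5,0],"hand":1}]'
python3 - <<'E'
from plant import robot
from h import *
delta(robot,[.5717,-.0362,.1207],T(35))
w=snap(robot,"wrist",11);b=snap(robot,"side",11)
A=cv2.resize(w["pixels"][150:330,150:370],(440,360),interpolation=2)
B=cv2.resize(b["pixels"][150:260,220:330],(360,360),interpolation=2)
cv2.imwrite("pics/c11.png",np.hstack([A,B]))
E
```

```text
t: 12.8
eef_pos: [0.5727, -0.0365, 0.1218]
tool_rot: [-3.142, 0.963, 3.141]
force: [0.0, 0.2, -0.1]
gripper_width: 1.003
t 12.8 at [ 0.5727 -0.0365  0.1218] delta mm [ 1.5  0.3 -0.2] turn [-0.05  0.18 -0.03]
```

View pics/c11.png

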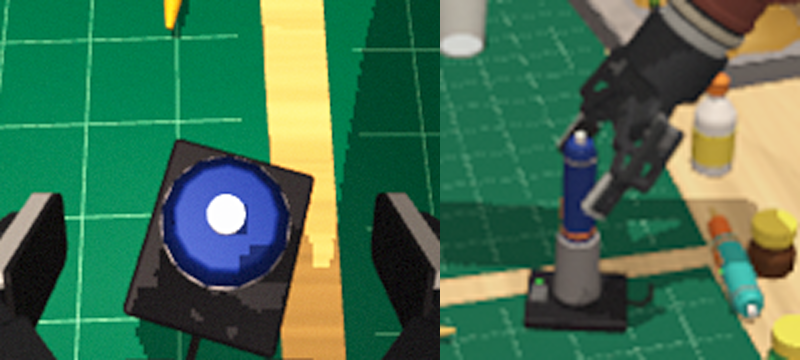

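The pen is between the open fingers, roughly centred. I'll close with 60 N.

```bash
python3 -m jog '[{"delta_pos":[0,0,0],"turn":[0,0,0],"hand":0.6},{"delta_pos":[0,0,0],"turn":[0,0,0],"hand":0.4},{"delta_pos":[0,0,0],"turn":[0,0,0],"hand":0.2},{"delta_pos":[0,0,0],"turn":[0,0,0],"hand":0.2},{"delta_pos":[0,0,0],"turn":[0,0,0],"hand":0.2},{"delta_pos":[0,0,0],"turn":[0,0,0],"hand":0.2},{"delta_pos":[0,0,0],"turn":[0,0,0],"hand":0.2},{"delta_pos":[0,0,0],"turn":[0,0,0],"hand":0.2}]' 60
python3 - <<'E'
from plant import robot
from h import *
w=snap(robot,"wrist",12);b=snap(robot,"side",12)
p,R,s=cur(robot);print(p,s["force"],s["gripper_width"])
A=cv2.resize(w["pixels"][150:330,150:370],(440,360),interpolation=2)
B=cv2.resize(b["pixels"][150:260,220:330],(360,360),interpolation=2)
cv2.imwrite("pics/c12.png",np.hstack([A,B]))
delta(robot,p+[0,0,.10])
E
```

```text
t: 13.9
eef_pos: [0.5727, -0.0364, 0.1218]
tool_rot: [-3.141, 0.963, 3.141]
force: [-1.0, 0.0, 1.3]
gripper_width: 0.321
[ 0.5727 -0.0364  0.1218] [-0.5073 -0.3237  2.2838] 0.32142079129191403
t 14.0 at [ 0.5727 -0.0364  0.1218] delta mm [-82.1  -0.  -57.1] turn [0. 0. 0.]
```

View pics/c12.png

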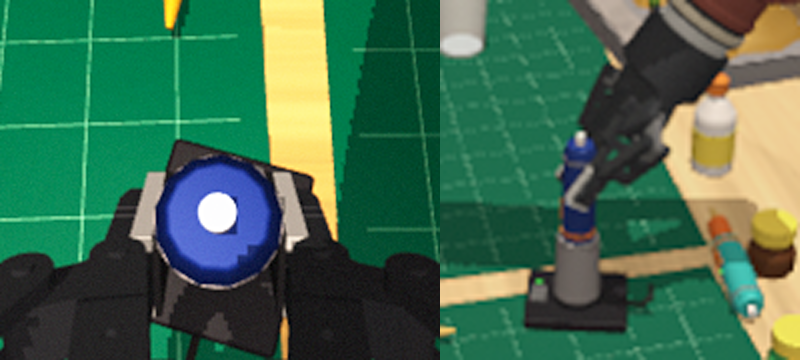

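Gripped at about 28 mm. I'll pull it straight up.

```bash
python3 -m jog '[{"delta_pos":[-12,0,-8.5],"turn":[0,0,0],"hand":0.2},{"delta_pos":[-29,0,-20],"turn":[0,0,0],"hand":0.2},{"delta_pos":[-49,0,-34],"turn":[0,0,0],"hand":0.2},{"delta_pos":[-70,0,-48.5],"turn":[0,0,0],"hand":0.2},{"delta_pos":[-86,0,-60],"turn":[0,0,0],"hand":0.2},{"delta_pos":[-90,0,-62.5],"turn":[0,0,0],"hand":0.2},{"delta_pos":[-90,0,-62.5],"turn":[0,0,0],"hand":0.2}]' 60
python3 - <<'E'
from plant import robot
from h import *
w=snap(robot,"wrist",13);b=snap(robot,"side",13);a=snap(robot,"scene",13)
p,R,s=cur(robot);print(p,s["force"],s["gripper_width"])
A=cv2.resize(a["pixels"][150:270,170:290],(360,360),interpolation=2)
B=cv2.resize(b["pixels"][120:260,200:340],(360,360),interpolation=2)
cv2.imwrite("pics/c13.png",np.hstack([A,B]))
E
```

```text
t: 14.88
eef_pos: [0.5728, -0.0363, 0.2314]
tool_rot: [-3.141, 0.963, 3.141]
force: [-0.8, -0.3, -1.2]
gripper_width: 0.325
[ 0.5722 -0.0363  0.23  ] [ 0.4006  0.3265 -2.7575] 0.3197801565681073
```

View pics/c13.png

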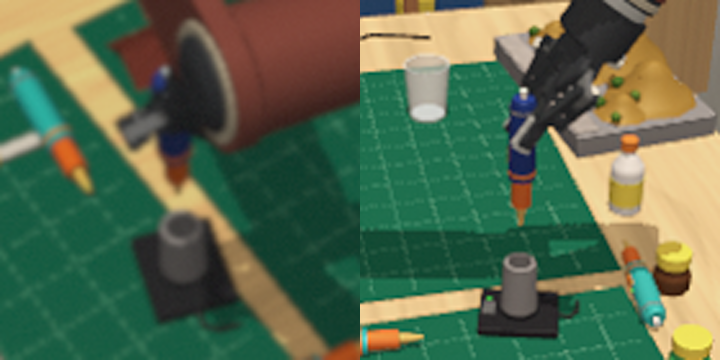

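```bash
python3 - <<'E'
from plant import robot
from h import *
a=load("pics/scene13.npz");b=load("pics/side13.npz")
print("tip",tri([a,b],[(229.3,212.7),(262.6,207.5)]))
top,_=tri([load("pics/wrist13.npz"),b],[(150+216/2,150+208/2),(262.8,156)]);print("top?",top)
p,R,s=cur(robot)
tip=np.array([.583,-.0358,p[2]-.1211+.0175]) # from grasp geometry: tip was .018 when tcp z .1218
tl=R.T@(tip-p); zl=R.T@np.array([0,0,1.]); print("tool-frame tip",tl,"axis",zl)
# target
yaw=2.1; pc=np.array([.5533,-.2862,.012]); Z=Ro.from_euler("z",yaw,degrees=True).as_matrix()
tt=pc+Z@np.array([-.026-.016,0,.017]); ax=Z@np.array([-np.sin(np.pi/4),0,np.cos(np.pi/4)])
R2=T(35-45,yaw); p2=tt-R2@tl
print("target tip",tt,"axis check",R2@zl,ax,"tcp",p2)
off=Z@np.array([-.08,0,.06]); 
delta(robot,p2+off,R2); delta(robot,p2,R2)
# rotation at present
E
```

```text
tip (array([ 0.5817, -0.035 ,  0.1289]), [np.float64(0.004169895665074467), np.float64(0.00416989566507442)])
top? [ 0.5809 -0.038   0.2863]
tool-frame tip [0.0787 0.0005 0.0682] axis [-0.8195  0.0003 -0.5731]
target tip [ 0.5113 -0.2877  0.029 ] axis check [-0.7063 -0.0256  0.7075] [-0.7066 -0.0259  0.7071] tcp [ 0.4305 -0.2912  0.0947]
t 15.025 at [ 0.5722 -0.0363  0.23  ] delta mm [ 188.6 -258.  -138.3] turn [ -2.15 -44.96  -0.49]
t 15.025 at [ 0.5722 -0.0363  0.23  ] delta mm [ 191.9 -255.   -38.4] turn [ -2.15 -44.96  -0.49]
```

Pen out with the tip at about z 0.127. I'll move to a standoff in front of the wall while slanting it.

```bash
python3 -m jog '[{"delta_pos":[10,-15,-8],"turn":[-0.1,-2,0],"hand":0.2},{"delta_pos":[30,-42,-22],"turn":[-0.3,-7,-0.1],"hand":0.2},{"delta_pos":[55,-76,-41],"turn":[-0.6,-13,-0.1],"hand":0.2},{"delta_pos":[80,-110,-59],"turn":[-0.9,-19,-0.2],"hand":0.2},{"delta_pos":[106,-145,-78],"turn":[-1.2,-25,-0.3],"hand":0.2},{"delta_pos":[131,-179,-96],"turn":[-1.5,-31,-0.3],"hand":0.2},{"delta_pos":[157,-215,-115],"turn":[-1.8,-37,-0.4],"hand":0.2},{"delta_pos":[178,-244,-131],"turn":[-2,-42.5,-0.5],"hand":0.2},{"delta_pos":[188.6,-258,-138],"turn":[-2.2,-45,-0.5],"hand":0.2},{"delta_pos":[188.6,-258,-138],"turn":[-2.2,-45,-0.5],"hand":0.2}]' 60
python3 -m jog '[{"delta_pos":[0,0,0],"turn":[0,0,0],"hand":0.2},{"delta_pos":[0,0,0],"turn":[0,0,0],"hand":0.2}]'
python3 - <<'E'
from plant import robot
from h import *
w=snap(robot,"wrist",14);b=snap(robot,"side",14);a=snap(robot,"scene",14)
p,R,s=cur(robot);print(p,s["force"],s["gripper_width"],s["joint_positions"])
A=cv2.resize(a["pixels"][190:310,90:210],(390,390),interpolation=2)
B=cv2.resize(b["pixels"][200:330,180:310],(390,390),interpolation=2)
cv2.imwrite("pics/c14.png",np.hstack([A,B]))
E
```

```text
t: 16.27
eef_pos: [0.3489, -0.2941, 0.1529]
tool_rot: [0.015, 1.398, 0.049]
force: [0.8, 0.0, -1.5]
gripper_width: 0.32
t: 16.52
eef_pos: [0.3495, -0.2935, 0.1528]
tool_rot: [0.019, 1.398, 0.054]
force: [-0.0, -0.1, -0.2]
gripper_width: 0.321
[ 0.3495 -0.2937  0.153 ] [-0.654   0.2265 -1.6585] 0.3207365737776161 [-0.9529 -0.4036  2.1517  0.1512  1.3028 -2.5925]
```

View pics/c14.png

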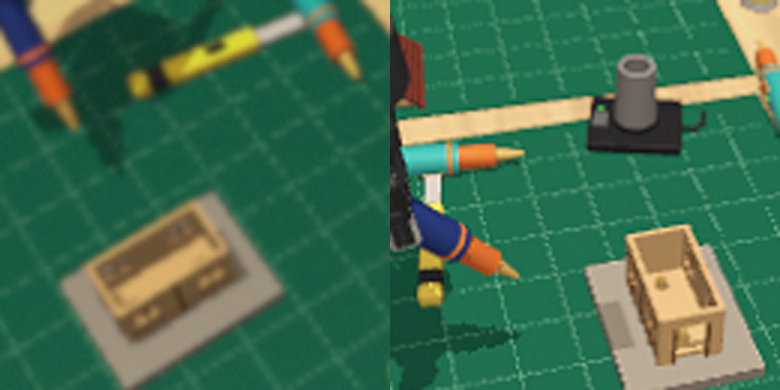

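View pics/wrist14.png

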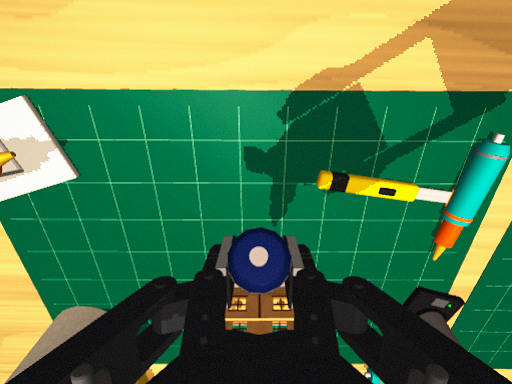

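```bash
python3 - <<'E'
from plant import robot
from h import *
a=load("pics/scene14.npz");b=load("pics/side14.npz")
p,R,s=cur(robot); tl=np.array([.0787,.0005,.0682])
tip,r=tri([a,b],[(112.8,229.1),(219.4,284.9)]);print("tip tri",tip,r,"model",p+R@tl)
# pin-like check: shed rim corners with same views (crop coords)
S=lambda x,y:(90+x/3.25,190+y/3.25);D=lambda x,y:(180+(x-390)/3.25,200+y/3.25)
# collar/body joint centre
c,r2=tri([a,b],[S(33,57),D(460,242)]);d=c-tip;print("collar",c,r2,"len",np.linalg.norm(d),"tilt",np.degrees(np.arccos(d[2]/np.linalg.norm(d))),d)
for q,t in [((88,268),(628,235)),((205,198),(690,228)),((232,242),(722,305)),((130,312),(660,325))]: pass
pts=[tri([a,b],[S(*i),D(*j)]) for i,j in [((85,266),(657,325)),((207,197),(628,236)),((235,242),(690,229)),((125,318),(722,305))]]
for x in pts: print(x[0],x[1][0])
print("shed rim centre",np.mean([x[0] for x in pts],0))
yaw=2.1; pc=np.array([.5533,-.2862,.012]); Z=Ro.from_euler("z",yaw,degrees=True).as_matrix()
tt=pc+Z@np.array([-.026-.016,0,.017]); R2=T(-10,yaw); p2=tt-R2@tl
print(tt,p2); delta(robot,p2,R2); delta(robot,p2+Z@np.array([-.02,0,.02]),R2)
E
```

```text
tip tri [ 0.4301 -0.286   0.098 ] [np.float64(0.00607986308416283), np.float64(0.0060798630841627675)] model [ 0.4302 -0.2901  0.0873]
collar [ 0.3899 -0.2908  0.1442] [np.float64(0.003306735657520204), np.float64(0.0033067356575203254)] len 0.061411022759090925 tilt 41.24600092411017 [-0.0402 -0.0048  0.0462]
[ 0.5231 -0.3268  0.0683] 0.009993584251518762
[ 0.5219 -0.2243  0.0621] 0.005953774395664088
[ 0.5693 -0.2253  0.0618] 0.00515199117335588
[ 0.5748 -0.3185  0.0658] 0.012928775827939155
shed rim centre [ 0.5473 -0.2737  0.0645]
[ 0.5113 -0.2877  0.029 ] [ 0.4306 -0.2912  0.0947]
t 16.675 at [ 0.3495 -0.2937  0.153 ] delta mm [71.5 -0.6 69.8] turn [-0.09 -0.09 -0.14]
t 16.675 at [ 0.3495 -0.2937  0.153 ] delta mm [48.3 -0.5 53.6] turn [-0.09 -0.09 -0.14]
```

My side-crop scale was wrong: it is 3.0, not 3.25. Recomputing.

```bash
python3 - <<'E'
from plant import robot
from h import *
a=load("pics/scene14.npz");b=load("pics/side14.npz")
p,R,s=cur(robot); tl=np.array([.0787,.0005,.0682])
S=lambda x,y:(90+x/3.25,190+y/3.25);D=lambda x,y:(180+(x-390)/3,200+y/3)
tip,r=tri([a,b],[S(74,127),D(518,277)]);print("tip tri",tip,r,"model",p+R@tl)
c,r2=tri([a,b],[S(33,57),D(460,242)]);d=c-tip;print("collar",c,r2,"len",np.linalg.norm(d),"tilt",np.degrees(np.arccos(d[2]/np.linalg.norm(d))),d)
pts=[tri([a,b],[S(*i),D(*j)]) for i,j in [((85,266),(657,325)),((207,197),(628,236)),((235,242),(690,229)),((125,318),(722,305))]]
for x in pts: print(x[0],x[1][0])
print("shed rim centre",np.mean([x[0] for x in pts],0))
E
```

```text
tip tri [ 0.4302 -0.2903  0.0866] [np.float64(0.0022162859952104034), np.float64(0.002216285995210332)] model [ 0.4302 -0.2901  0.0873]
collar [ 0.3885 -0.2936  0.1343] [np.float64(0.0026765280112445305), np.float64(0.0026765280112444135)] len 0.0634730379469915 tilt 41.248802171341666 [-0.0417 -0.0033  0.0477]
[ 0.528  -0.3341  0.0586] 0.0017773566488545013
[ 0.5278 -0.2304  0.0558] 0.004488383930846966
[ 0.5777 -0.2329  0.0579] 0.0066842309646858444
[ 0.5823 -0.3267  0.0586] 0.00012089768263363433
shed rim centre [ 0.5539 -0.281   0.0577]
```

The triangulated tip agrees with the grasp model to within 1 mm. I'll move to a near point, then to the final one.

```bash
python3 -m jog '[{"delta_pos":[12,-0.5,14],"turn":[0,0,0],"hand":0.2},{"delta_pos":[28,-0.5,31],"turn":[0,0,0],"hand":0.2},{"delta_pos":[42,-0.5,46],"turn":[0,0,0],"hand":0.2},{"delta_pos":[48,-0.5,53.5],"turn":[0,0,0],"hand":0.2},{"delta_pos":[48,-0.5,53.5],"turn":[0,0,0],"hand":0.2},{"delta_pos":[48,-0.5,53.5],"turn":[0,0,0],"hand":0.2}]' 60
python3 - <<'E'
from plant import robot
from h import *
p,R,s=cur(robot); tl=np.array([.0787,.0005,.0682])
yaw=2.1; pc=np.array([.5533,-.2862,.012]); Z=Ro.from_euler("z",yaw,degrees=True).as_matrix()
tip=p+R@tl; print("tip in seam frame mm",(Z.T@(tip-pc)+[.026,0,0])*1000)
tt=pc+Z@np.array([-.026-.016,0,.017]); R2=T(-10,yaw); p2=tt-R2@tl
delta(robot,p2,R2)
b=snap(robot,"side",15)
B=cv2.resize(b["pixels"][220:330,190:310],(480,440),interpolation=2);cv2.imwrite("pics/c15.png",B)
E
```

```text
t: 17.42
eef_pos: [0.4104, -0.2921, 0.1154]
tool_rot: [0.012, 1.398, 0.048]
force: [-0.3, -0.0, -0.9]
gripper_width: 0.32
tip in seam frame mm [-36.2566  -0.0901  37.6759]
t 17.425 at [ 0.4104 -0.2921  0.1154] delta mm [23.9  0.1 16.3] turn [-0.08 -0.07 -0.11]
```

View pics/c15.png

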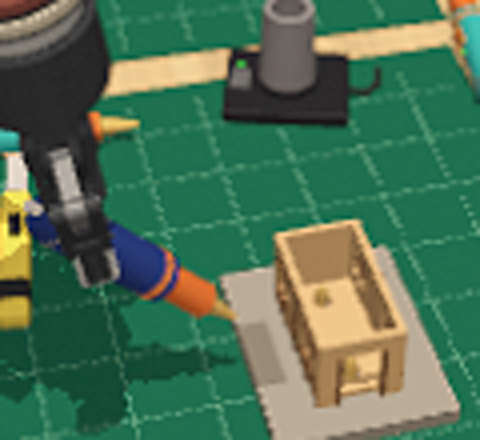

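```bash
python3 -m jog '[{"delta_pos":[7,0,5],"turn":[0,0,0],"hand":0.2},{"delta_pos":[14,0,10],"turn":[0,0,0],"hand":0.2},{"delta_pos":[20,0,14],"turn":[0,0,0],"hand":0.2},{"delta_pos":[24,0,16.5],"turn":[0,0,0],"hand":0.2},{"delta_pos":[24,0,16.5],"turn":[0,0,0],"hand":0.2},{"delta_pos":[24,0,16.5],"turn":[0,0,0],"hand":0.2},{"delta_pos":[24,0,16.5],"turn":[0,0,0],"hand":0.2}]' 60
python3 - <<'E'
from plant import robot
from h import *
p,R,s=cur(robot); tl=np.array([.0787,.0005,.0682]);print(s["force"],s["qvel"])
yaw=2.1; pc=np.array([.5533,-.2862,.012]); Z=Ro.from_euler("z",yaw,degrees=True).as_matrix()
tip=p+R@tl; print("tip in seam frame mm",(Z.T@(tip-pc)+[.026,0,0])*1000)
b=snap(robot,"side",16);a=snap(robot,"scene",16);w=snap(robot,"wrist",16)
B=cv2.resize(b["pixels"][230:330,200:300],(390,390),interpolation=2)
A=cv2.resize(a["pixels"][210:310,90:190],(390,390),interpolation=2);cv2.imwrite("pics/c16.png",np.hstack([A,B]))
E
```

```text
t: 18.35
eef_pos: [0.4308, -0.2916, 0.095]
tool_rot: [0.009, 1.397, 0.044]
force: [-0.9, 0.4, -1.8]
gripper_width: 0.322
[-0.8616  0.4243 -1.7839] [-0.0013 -0.0017 -0.0006  0.0006  0.0008 -0.0013]
tip in seam frame mm [-15.8408  -0.3994  17.277 ]
```

View pics/c16.png

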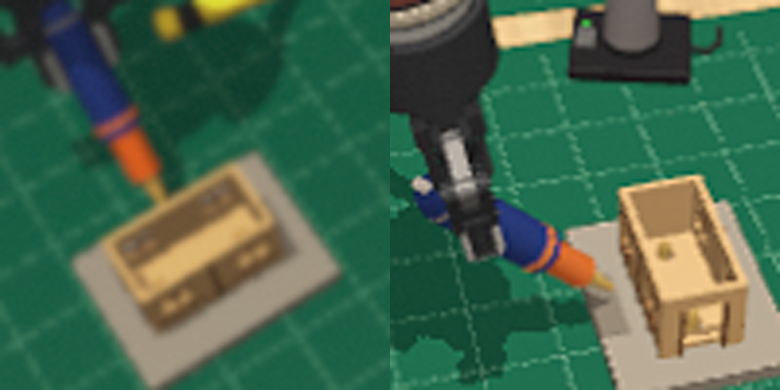

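View pics/scene16.png

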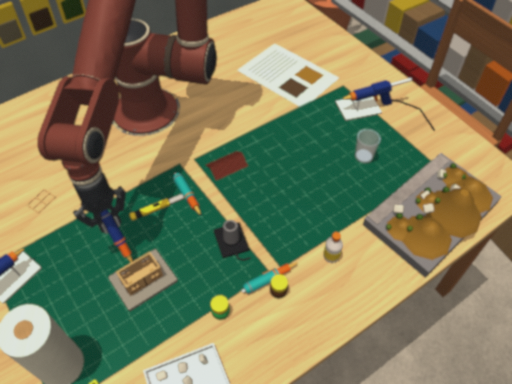

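```bash
python3 - <<'E'
from plant import robot
from h import *
a=load("pics/scene16.npz");b=load("pics/side16.npz")
S=lambda x,y:(90+x/3.9,210+y/3.9);D=lambda x,y:(200+(x-390)/3.9,230+y/3.9)
yaw=2.1; pc=np.array([.5533,-.2862,.012]); Z=Ro.from_euler("z",yaw,degrees=True).as_matrix()
f=lambda x:(Z.T@(x-pc)+[.026,0,0])*1000
t=plane(b,[D(612,290)],.029)[0];print("side ray tip (seam mm)",f(t))
t2,r=tri([a,b],[S(164,203),D(612,290)]);print("tri",f(t2),r)
c,r2=tri([a,b],[S(115,117),D(548,250)]);d=c-t2;print("tilt",np.degrees(np.arccos(d[2]/np.linalg.norm(d))),np.linalg.norm(d),r2)
# plinth front corners, shed wall in side view for relative check
print("plinth near -x corners", f(plane(b,[D(567,230)],.012)[0]))
print("rim -x corners side",f(plane(b,[D(620,187)],.062)[0]),f(plane(b,[D(662,303)],.062)[0]))
p,R,s=cur(robot); tip=p+R@np.array([.0787,.0005,.0682]); print("pen tilt model",np.degrees(np.arccos((R@[-.8195,.0003,-.5731])[2])), s["t"])
a0=load("pics/scene0.npz")["pixels"]
for n,(u,v) in dict(jarg=(220,306),jarb=(279,285),bottle=(333,247),cup=(367,148),knife=(150,209)).items():
    d=cv2.absdiff(a0[v-12:v+12,u-12:u+12],a["pixels"][v-12:v+12,u-12:u+12]); print(n,d.mean())
E
```

```text
side ray tip (seam mm) [-15.8911  -3.9214  17.    ]
tri [-17.8095  -0.4292  17.3036] [np.float64(0.0036095075462577258), np.float64(0.003609507546257738)]
tilt 40.37149618535632 0.06483601603892694 [np.float64(0.006274992684888522), np.float64(0.0062749926848886094)]
plinth near -x corners [-26.3409  68.5185   0.    ]
rim -x corners side [ 2.6845 48.1111 50.    ] [  1.007  -50.3044  50.    ]
pen tilt model 44.924067384922154 18.5
jarg 1.2974537037037037
jarb 14.976273148148149
bottle 1.6134259259259258
cup 1.484375
knife 7.148148148148148
```

Tip is about 16–18 mm out, centred along the wall, 17 mm above the plinth, at about 45°, and still. Handing in.

```bash
python3 -c "
from plant import robot
print(robot.sign_off()); s=robot.get_state(); print(s['t'],s['eef_pos'],s['gripper_width'])"
```

```text
the job is handed in; nothing more can be done
None
the job is handed in; nothing more can be done
```

The shed is seated on both pins and released. The gripper holds the blue pen at the seam, and I handed the job in at about t = 18.5 s with no verdict reported.

- **Shed:** it touched down at about 6 N. After I let go, the wrist and side views showed both pins up through the holes and the shed in place.
- **Pen tip:** from the arm pose it is 16 mm out from the wall, within 0.5 mm of its middle and 17 mm above the plinth. Triangulation from the scene and side cameras gave 18 mm out, centred, 17 mm up.
- **Pen angle:** from the arm pose it slants 45° from upright. The camera estimate was 40–41°, with coarse residuals of 3–6 mm. In the side view the nozzle is clear of shed and plinth; I did not measure pen contact directly.
- **Turquoise pens:** both look-alikes, which stood on their nozzles, tipped over early in the run. I did not see how. Pictures from about t = 1 s already show one lying near the jars, and the fingers passed about 50 mm above where it stood. I left them where they fell.
- **Bystanders:** green jar, bottle and cup are unchanged in the before-and-after images. The image patches around the brown jar and knife did change. I put that down to the fallen pens and shadows beside them, because by eye both look where they were. The roof I checked only by eye in the last scene picture.

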